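# Push the terminal blocks home and shut the gate

## Robot

A 6-joint arm with a two-finger parallel gripper is mounted at the origin on a cart in front of the work surface, level with it; the furniture and walls round the work are solid. World frame = base frame: x ahead of the robot, y to its left, z up, the work surface at z = 0. Lengths are in m, angles in rad, forces in N, time in s.
With the tool pointing down it reaches from about 0.25 to 0.725 m from the base axis. Payload 4 kg.
Tool frame: the origin (TCP) lies midway between the tips of the shut fingers; the grasp point (between the pads) lies 19 mm behind it; z points along the fingers, y is the line along which they close (so a half turn about z gives the same grasp; the last joint's range is limited). The gripper opens to 85 mm and grips with 20 to 120 N. Pads are 22 mm wide; open, the fingers measure 114 mm over their backs; the gripper's body (76 mm by 85 mm) begins 54 mm behind the grasp point. The pads swing forward as they close: fully open they stand 13 mm farther back than shut.
Start: joints at [-1.228, 0.241, 0.005, 1.335, 0, 1.571], TCP at [0.168, -0.471, 0.231] pointing down, gripper open.
Joint ranges: [-2.72, 2.72], [-1.05, 1.87], [-1.09, 1.28], [-1.99, 2.15], [-1.42, 1.44], [-3.14, 3.14]. Speed limits (rad/s): [2.79, 2.79, 3.14, 3.14, 3.14, 3.14].

## Interface

Orientations are given as a unit quaternion [x, y, z, w].
In Python, from plant import status, vision, bot gives the robot as it stands. The module is installed in compiled form; this text tells all that it offers.
- The arm moves only by the tool apply_moves, never from a script. Its argument "targets" is a list of rows, each a list of 3 entries, a list of its own where there are three numbers: the shift along the tool's x, y, z normalised to -1 to 1, where 1 is 75 cm, then the turn, a rotation vector about the tool's x, y, z normalised to -1 to 1, where 1 is 90 degrees, then the opening, from -1 (shut) to 1 (fully open). A call has 1 to 12 rows; each row is the pose to reach, as a shift and turn from the pose commanded when the call began, along the tool's axes at that moment; what a row does not reach only later rows make up. A row lasts 1/8 s, in which the tool goes at most 62.5 mm and 10.7 degrees, less where a joint would pass 70% of its speed; a pose out of reach is approached as far as the arm can. A call with a number of a shift or a turn outside -1 to 1 is refused whole. A call with a gripper value outside its range is refused whole. The fingers move at their own pace and stop on an object; the grip force is fixed at half the most. Time passes only in rows, so rows that repeat a pose let the fingers close. It gives the time, the measured TCP pose, the force, the opening and the grip force at its end, in the units of the state.
- status.observe(): the state, without advancing time (a new reading comes with each control period).
- vision.grab_frame(name): name is "side" or "top" or "wrist"; returns the picture (384x512x3 uint8, red, green, blue); there is no depth.
- vision.camera_info(name): a dict with "intrinsics" (3x3 intrinsics, pixels), "rvec" (rotation vector, rad) and "tvec" (3), from world to camera coordinates, as OpenCV has them; the wrist camera has in their place "hand_eye" (4x4, takes a point from camera to tool coordinates, whose origin is the TCP and whose axes are the flange's). Camera axes: x right, y down, z forward; pixel columns grow to the right and rows downward; lengths in m; the calibration is good to about 2 mm. A picture is of the moment at which its call begins: read the wrist's pose just before it. camera_info takes no time and is no camera call.
- bot.close_job(): hands the job in; it is judged then, once.
The state is a dict: "time": time; "joint_positions": joint angles; "qvel": joint speeds; "tau": joint torques, N m; "ee_pos": TCP position; "ee_rot": TCP orientation; "ft_force": force on the tool from outside, world axes, zero at the start; "ft_torque": the same for the moment, N m; "grip_width": opening from 0.0 (shut) to 1.0 (fully open); "grasp_force": force on a finger pad.
Only numpy, scipy, OpenCV 4.12 (cv2) and the standard library are available. Lean on these libraries where they do the work, as an engineer would, in place of code of your own. Each camera call takes 0.05 s, during which the arm holds its last target. There are 200 camera calls.

## Task

Four black terminal blocks stand in a touching row in the aluminium channel. With a fingertip, push the row along the channel as one train until it is fully home against the end stop, then push the swing gate fully shut across the channel behind the last block. Lift nothing, keep the row together, and leave the things lying beside the channel where they are.

Things in the scene. Friction and masses are not known exactly. Their poses are not given: they have to be found in the camera images.
- channel: straight open-topped aluminium channel fixed on the bench, 300 x 64 mm, origin under its centre; x along it toward the end stop, y across it to the gate hinge's side, z up. Floor top z = 6 mm; inside y = -26 to 26 mm; walls 6 mm thick, tops z = 14 mm; open at x = -150 mm. A steel pin, 8 mm thick, top z = 28 mm, at x = 50, y = -30 mm is the shut gate's rest
- stop_face (a point): centre of the face that the row must meet, of the dark steel end stop (26 mm tall, across the channel's end): channel x = 125, y = 0, z = 14 mm
- block1: black terminal block number 1 of the row (the front one, nearest the end stop): a box 19 mm long along the channel, 50 mm across it and 15 mm tall, 20 to 45 g, loose. Origin in its underside, 10 mm behind its front face and 9 mm ahead of its rear face; x along the channel toward the end stop, z up
- block2: black terminal block number 2 of the row (second from the front): a box 19 mm long along the channel, 50 mm across it and 15 mm tall, 20 to 45 g, loose. Origin in its underside, 10 mm behind its front face and 9 mm ahead of its rear face; x along the channel toward the end stop, z up
- block3: black terminal block number 3 of the row (third from the front): a box 19 mm long along the channel, 50 mm across it and 15 mm tall, 20 to 45 g, loose. Origin in its underside, 10 mm behind its front face and 9 mm ahead of its rear face; x along the channel toward the end stop, z up
- block4: black terminal block number 4 of the row (the rearmost; push on its rear face. The whole row is 76 mm long, so when home its rear face is at channel x = 49 mm): a box 19 mm long along the channel, 50 mm across it and 15 mm tall, 20 to 45 g, loose. Origin in its underside, 10 mm behind its front face and 9 mm ahead of its rear face; x along the channel toward the end stop, z up
- gate (a joint): angle of the steel swing gate about its upright hinge: 0 = shut, straight across the channel, at a hard limit; about 1.57 = open, lying beside the channel wall and pointing away from the end stop; limit 2.0. Stays where it is left; about 0.5 N at the tip moves it. Starts open at 1.5 to 1.9
- gate_hinge (a point): gate's hinge axis at mid-height of its arm: channel x = 41, y = 40, z = 22 mm; boss radius 9 mm. The arm is a bar 8 mm thick, 76 mm long from the axis, from z = 15.5 to 29 mm, so it sweeps over the walls. At joint value a it points along channel x, y (-sin a, -cos a); the face to push to shut it looks along (-cos a, sin a)
- gate_tip (a point): point on the gate arm's centre line 70 mm from the hinge axis, at mid-height; moves with the gate. When shut, the arm's face toward the stop is at channel x = 45 mm, 4 mm behind the row when that is home
- spare_block: bystander: a fifth, identical black terminal block, 19 x 50 x 15 mm, lying on the bench beside the channel; not part of the row, leave alone. Origin in its underside
- cell: bystander: green and yellow block cell battery, 26 x 49 x 17 mm, lying beside the channel; leave alone. Origin in its underside
- rocker_housing: bystander: black rocker switch housing, 26 x 32 x 25 mm, standing beside the channel; leave alone. Origin in its underside
Things that resemble listed ones, but are neither listed nor needed, are in the scene too. What is shaped like the block2 but red is not meant. Leave any orange look-alike of the block4 alone.

How it is judged:
On the way:
1. the whole row is home against the end stop while the gate is still open (x of block1 in the frame of channel above 0.112 m and x of block4 in the frame of channel above 0.054 m and value of joint gate above 1.2 rad), for 0.2 s.
At the end, for the whole second after the job is handed in: the front block is within 3 mm of the end stop, the rear block within 4 mm of its home place, all four blocks flat on the channel floor (within 3 mm) and at rest, and the gate within 0.12 rad of shut (x of block1 in the frame of channel above 0.112 m and x of block4 in the frame of channel above 0.054 m and value of joint gate below 0.12 rad and z of each of block1, block2, block3, block4 in the frame of channel below 0.009 m and linear speed of each of block1, block2, block3, block4 below 0.01 m/s); the robot touches nothing.
It fails at once if a block of the row is lifted more than 8 mm off the channel floor (z of any of block1, block2, block3, block4 in the frame of channel above 0.014 m).
It fails at once if the row comes apart: gaps of more than 10 mm in all (distance between block1 and block4 above 0.0675 m).
It fails at once if a bystander (spare block, cell, rocker housing) is moved more than 20 mm (distance of any of spare_block, cell, rocker_housing from where it was at the start of the episode above 0.02 m).
It also fails if it takes over 46 s, if anything falls off the work surface, if the arm or the gripper's body presses on something with over 40 N, if the wrist force passes 120 N, or if a joint passes its speed limit or range.

## Working session

There is one attempt and no reset: what is moved stays moved. The work goes in short steps, Python scripts to look and compute and a tool call to move; the robot and the scene stay as the last step left them, time stands still between calls to the robot, and variables do not carry over. Pictures are saved under pics/ and viewed, at most 10 in all, crops included, and the job is handed in when it is done.

Besides the shell and the picture viewer there is one more tool, called after "Emit:" as name(argument=value, ...) on one line, values as JSON. apply_moves: Moves the arm, as the interface text tells. Its arguments: {"type":"object","properties":{"targets":{"type":"array","items":{"type":"array"}}},"required":["targets"]}

```bash
mkdir -p pics
python3 - <<'E'
from plant import status, vision
import cv2,numpy as np
s=status.observe(); print({k:np.round(v,3) for k,v in s.items()})
for n in("top","side"):
    cv2.imwrite(f"pics/{n}0.png",vision.grab_frame(n)[:,:,::-1])
    c=vision.camera_info(n);print(n,c)
    R=cv2.Rodrigues(np.array(c["rvec"],float))[0];print(-R.T@np.array(c["tvec"]).ravel())
print(vision.camera_info("wrist"))
E
```

```text
{'time': np.float64(0.0), 'joint_positions': array([-1.228,  0.241,  0.004,  1.335,  0.   ,  1.571]), 'qvel': array([ 0.001, -0.   ,  0.   , -0.001,  0.001, -0.   ]), 'tau': array([-2.0000e-03, -3.7232e+01,  2.5241e+01,  1.7000e-02, -0.0000e+00,
       -0.0000e+00]), 'ee_pos': array([ 0.168, -0.47 ,  0.23 ]), 'ee_rot': array([ 0.985,  0.171, -0.   , -0.001]), 'ft_force': array([ 0.516, -0.594, -0.016]), 'ft_torque': array([-0.026, -0.   ,  0.01 ]), 'grasp_force': np.float64(0.0), 'grip_width': np.float64(1.002)}
top {'intrinsics': array([[457.7910138 ,   0.        , 257.91409132],
       [  0.        , 457.7910138 , 187.33664639],
       [  0.        ,   0.        ,   1.        ]]), 'rvec': array([ 2.1190119 , -2.14245272,  0.19630498]), 'tvec': array([0.01318159, 0.59399504, 0.81020576])}
[0.44120067 0.01235075 0.9025667 ]
side {'intrinsics': array([[427.84168956,   0.        , 265.25407429],
       [  0.        , 427.84168956, 188.19236354],
       [  0.        ,   0.        ,   1.        ]]), 'rvec': array([ 2.14234459, -0.08491849,  0.05946027]), 'tvec': array([-0.56149819,  0.09132455,  0.84833783])}
[ 0.4984709  -0.70804657  0.54175112]
{'intrinsics': array([[321.66679945,   0.        , 257.18421619],
       [  0.        , 321.66679945, 190.42779869],
       [  0.        ,   0.        ,   1.        ]]), 'hand_eye': array([[ 1.47042721e-03, -9.47494816e-01, -3.19767745e-01,
         8.32323423e-02],
       [ 9.99998875e-01,  1.48820800e-03,  1.88750087e-04,
        -1.82286144e-03],
       [ 2.97041187e-04, -3.19767663e-01,  9.47495938e-01,
        -1.42149191e-01],
       [ 0.00000000e+00,  0.00000000e+00,  0.00000000e+00,
         1.00000000e+00]])}
```

View pics/top0.png

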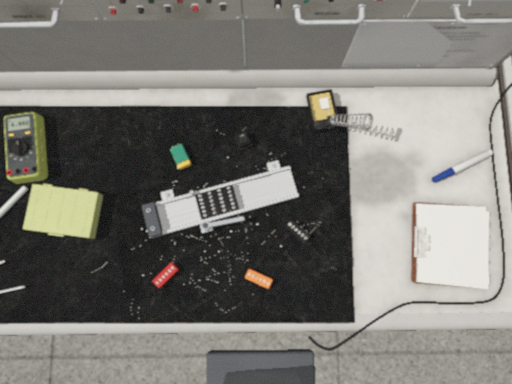

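View pics/side0.png

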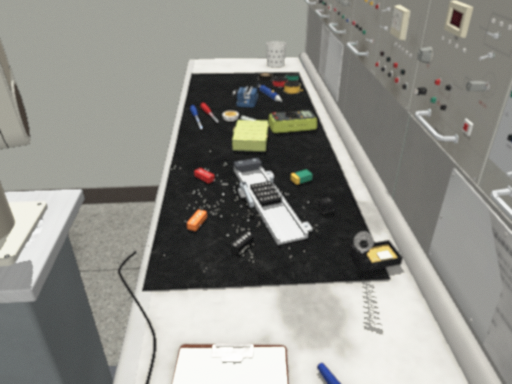

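Top view: the stop is at about px (151,219), the open end at (297,182), the row at (198-238, 190-215), the gate hinge at (206,226) with its arm pointing to (243,219), and the spare block at (298,230). I'll enlarge both views.

Run:
```python
import cv2
t=cv2.imread("pics/top0.png")[150:260,130:330];cv2.imwrite("pics/t1.png",cv2.resize(t,None,fx=4,fy=4,interpolation=cv2.INTER_CUBIC))
t=cv2.imread("pics/side0.png")[145:265,215:335];cv2.imwrite("pics/s1.png",cv2.resize(t,None,fx=5,fy=5,interpolation=cv2.INTER_CUBIC))
```

```text
(no output)
```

View pics/t1.png

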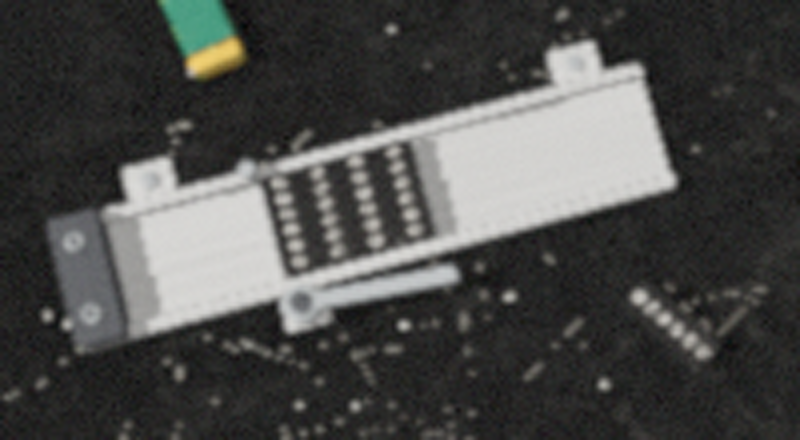

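View pics/s1.png

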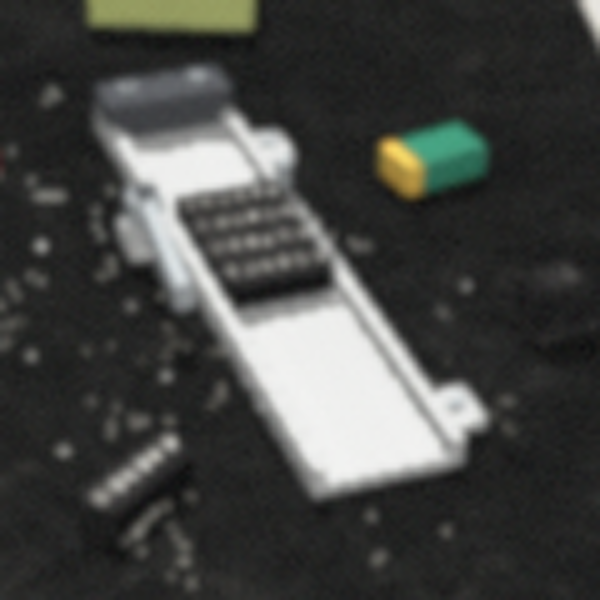

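Top crop: the open-end corners are at crop (643,66) and (676,184), the stop's front edge at (98,206)-(126,333), the hinge at (302,302) and the gate tip at (458,273). The row's rear top edge is (411,143)-(435,236), its front edge (263,180)-(291,272), and the pin is at (248,170). In the side crop the same corners are near (466,455) and (316,490), with the gate tip at (183,300).

```bash
cat > h.py <<'E'
import numpy as np,cv2
from plant import status,vision
def cam(n):
    c=vision.camera_info(n);R=cv2.Rodrigues(np.array(c["rvec"],float))[0];t=np.array(c["tvec"],float).ravel()
    return c["intrinsics"],R,t
def ray(n,p):
    K,R,t=cam(n);d=R.T@np.linalg.solve(K,[p[0],p[1],1.]);return -R.T@t,d
def plane(n,p,z):
    o,d=ray(n,p);return o+d*(z-o[2])/d[2]
def tri(a,b):
    P=[]
    for n in("top","side"):
        K,R,t=cam(n);P.append(K@np.c_[R,t])
    X=cv2.triangulatePoints(P[0],P[1],np.array(a,float),np.array(b,float)).ravel();return X[:3]/X[3]
T=lambda u,v:(129.625+u/4,149.625+v/4)
S=lambda u,v:(214.6+u/5,144.6+v/5)
E
python3 - <<'E'
from h import *
for n,a,b in[("openfar",(643,66),(464,455)),("opennear",(676,184),(316,490)),("tip",(458,273),(183,300)),("hinge",(302,302),(147,190)),("rowrearfar",(411,143),(328,264)),("rowrearnear",(435,236),(240,280)),("rowfrontfar",(263,180),(281,183)),("stopfar",(98,206),(230,100))]:
    print(n,np.round(tri(T(*a),S(*b)),4))
src=[((643,66),(-150,-32),.014),((676,184),(-150,32),.014),((98,206),(125,-32),.026),((126,333),(125,32),.026),((302,302),(41,40),.03),((248,170),(50,-30),.028)]
A=np.array([plane("top",T(*p),z)[:2] for p,_,z in src]);C=np.array([c for _,c,_ in src])/1000
a=A-A.mean(0);c=C-C.mean(0)
th=np.arctan2((c[:,0]*a[:,1]-c[:,1]*a[:,0]).sum(),(c*a).sum());R=np.array([[np.cos(th),-np.sin(th)],[np.sin(th),np.cos(th)]])
o=A.mean(0)-R@C.mean(0);print("th",th,"o",o);print(np.round((A-o)@R-C,4))
np.savez("fr.npz",th=th,o=o)
for n,p,z in[("rr",(411,143),.021),("rr",(435,236),.021),("rf",(263,180),.021),("rf",(291,272),.021),("tip",(458,273),.029),("spare",(673,325),.015),("cell",(243,62),.015)]:
    w=plane("top",T(*p),z)[:2];print(n,np.round(w,4),np.round((w-o)@R,4))
for p in[(245,138),(298,230),(259,279),(165,275)]: print(np.round((plane("top",p,.015)[:2]-o)@R,4))
s=status.observe();print(s["ee_pos"],s["ee_rot"])
E
```

```text
openfar [ 0.6435 -0.0592  0.007 ]
opennear [ 0.5834 -0.0743  0.0054]
tip [0.5383 0.0337 0.0218]
hinge [0.5253 0.1079 0.0308]
rowrearfar [0.6025 0.0563 0.022 ]
rowrearnear [0.5596 0.0448 0.0228]
rowfrontfar [0.5871 0.1288 0.0187]
stopfar [0.5725 0.2089 0.0185]
th 1.8289693740244732 o [0.57506401 0.07889205]
[[-0.0004  0.0011]
 [ 0.0005 -0.0015]
 [-0.0005  0.0002]
 [ 0.0006 -0.0005]
 [-0.0003 -0.0001]
 [ 0.0002  0.0007]]
rr [0.6043 0.0564] [-0.0292 -0.0225]
rr [0.5583 0.0448] [-0.0287  0.0249]
rf [0.5867 0.1285] [ 0.045  -0.0239]
rf [0.5415 0.1144] [0.0429 0.0233]
tip [0.5393 0.0336] [-0.0347  0.0462]
spare [ 0.5144 -0.0701] [-0.1285  0.0967]
cell [0.6472 0.14  ] [ 0.0407 -0.0853]
[-0.0785 -0.1105]
[-0.1292  0.0951]
[-0.0315  0.1647]
[0.1389 0.1099]
[ 0.16787138 -0.47036941  0.23049052] [ 9.85345383e-01  1.70568361e-01 -1.76055555e-04 -9.37930497e-04]
```

The fit residual is about 1 mm and triangulated heights agree to a few mm. The row's rear face is at channel x = -29 mm and the gate angle is about 1.65. Next is a helper that turns channel-frame targets into move numbers.

```bash
cat >> h.py <<'E'
from scipy.spatial.transform import Rotation as Ro
def fr():
    f=np.load("fr.npz");th=float(f["th"]);return th,f["o"],np.array([[np.cos(th),-np.sin(th)],[np.sin(th),np.cos(th)]])
def goal():  # tool x along channel x, z down
    th,_,_=fr();x=np.array([np.cos(th),np.sin(th),0]);z=np.array([0,0,-1.]);return Ro.from_matrix(np.c_[x,np.cross(z,x),z])
def move(pts):
    s=status.observe();th,o,R=fr();q=Ro.from_quat(s["ee_rot"]);p=np.array(s["ee_pos"])
    for c in pts:
        w=np.r_[o+R@np.array(c[:2]),c[2]]
        print(c,np.round(q.inv().apply(w-p)/.75,4),np.round((q.inv()*goal()).as_rotvec()/(np.pi/2),3))
def now():
    s=status.observe();th,o,R=fr();print("t",s["time"],"ch",np.round((s["ee_pos"][:2]-o)@R,4),"z",round(s["ee_pos"][2],4),"F ch",np.round(s["ft_force"][:2]@R,2),round(s["ft_force"][2],2),"q",np.round(s["joint_positions"],2))
E
python3 -c "
from h import *
move([(-.07,0,.15)])"
```

```text
(-0.07, 0, 0.15) [ 0.7496 -0.414   0.1081] [-0.001 -0.001 -0.946]
```

Emit:
apply_moves(targets=[[[0.7496, -0.414, 0.108], [0, 0, -0.946], -1], [[0.7496, -0.414, 0.108], [0, 0, -0.946], -1], [[0.7496, -0.414, 0.108], [0, 0, -0.946], -1], [[0.7496, -0.414, 0.108], [0, 0, -0.946], -1], [[0.7496, -0.414, 0.108], [0, 0, -0.946], -1], [[0.7496, -0.414, 0.108], [0, 0, -0.946], -1], [[0.7496, -0.414, 0.108], [0, 0, -0.946], -1], [[0.7496, -0.414, 0.108], [0, 0, -0.946], -1], [[0.7496, -0.414, 0.108], [0, 0, -0.946], -1], [[0.7496, -0.414, 0.108], [0, 0, -0.946], -1], [[0.7496, -0.414, 0.108], [0, 0, -0.946], -1], [[0.7496, -0.414, 0.108], [0, 0, -0.946], -1]])

```text
time: 1.6
ee_pos: [0.5933, 0.0121, 0.1488]
ee_rot: [0.609, 0.793, -0.001, -0.001]
ft_force: [0.5, -0.1, -0.9]
grip_width: -0.001
grasp_force: 0.0
```

```bash
python3 -c "
from h import *
now();move([(-.07,0,.15),(-.07,0,.05),(-.07,0,.012)])
cv2.imwrite('pics/w1.png',vision.grab_frame('wrist')[:,:,::-1])"
```

```text
t 1.6 ch [-0.0692 -0.0006] z 0.1488 F ch [-0.25 -0.43] -0.88 q [ 0.02  0.47  0.12  1.22 -0.    1.33]
(-0.07, 0, 0.15) [-0.0011 -0.0008 -0.0016] [-0.001 -0.     0.002]
(-0.07, 0, 0.05) [-0.0011 -0.0005  0.1318] [-0.001 -0.     0.002]
(-0.07, 0, 0.012) [-0.0012 -0.0004  0.1824] [-0.001 -0.     0.002]
```

View pics/w1.png

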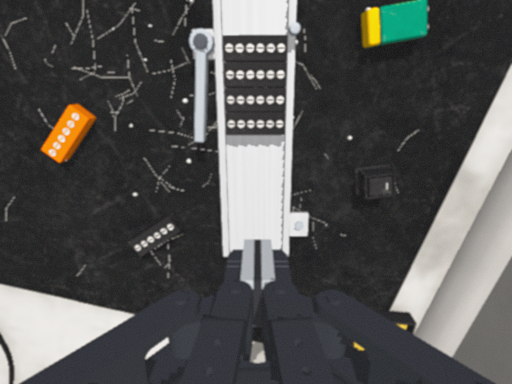

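The wrist view shows the row squarely ahead with its rear top edge near row 133, the gate tip at (200,141) and the fingers centred in the channel. I'll check the frame against this second view.

```bash
cat >> h.py <<'E'
def wray(p,z):
    s=status.observe();c=vision.camera_info("wrist");H=np.array(c["hand_eye"]);q=Ro.from_quat(s["ee_rot"])
    d=q.apply(H[:3,:3]@np.linalg.solve(c["intrinsics"],[p[0],p[1],1.]));o=q.apply(H[:3,3])+s["ee_pos"]
    w=o+d*(z-o[2])/d[2];th,oo,R=fr();return np.round((w[:2]-oo)@R,4)
E
python3 -c "
from h import *
for n,p,z in [('rr',(226,133),.021),('rr',(285,132),.021),('rf',(224,37),.021),('hinge',(202,40),.03),('tip',(200,141),.029),('pin',(294,28),.028),('oL',(221,255),.014),('oR',(290,252),.014),('spare',(155,237),.015)]: print(n,wray(p,z))"
```

```text
rr [-0.0265  0.026 ]
rr [-0.0255 -0.0234]
rf [0.0466 0.0254]
hinge [0.0434 0.0409]
tip [-0.0319  0.0467]
pin [ 0.0519 -0.0271]
oL [-0.1462  0.0349]
oR [-0.1426 -0.0324]
spare [-0.1264  0.0971]
```

Emit:
apply_moves(targets=[[[-0.0011, -0.0005, 0.066], [0, 0, 0], -1], [[-0.0011, -0.0005, 0.12], [0, 0, 0], -1], [[-0.0011, -0.0005, 0.15], [0, 0, 0], -1], [[-0.0011, -0.0005, 0.17], [0, 0, 0], -1], [[-0.0011, -0.0005, 0.182], [0, 0, 0], -1], [[-0.0011, -0.0005, 0.182], [0, 0, 0], -1]])

```text
time: 2.4
ee_pos: [0.5929, 0.0092, 0.0139]
ee_rot: [0.61, 0.792, -0.0, -0.0]
ft_force: [-0.2, 0.4, 0.3]
grip_width: -0.001
grasp_force: 0.0
```

```bash
python3 -c "
from h import *
now();move([(-.04,0,.012),(.038,0,.012)])"
```

```text
t 2.4 ch [-0.0719  0.0005] z 0.0139 F ch [0.49 0.12] 0.3 q [ 0.02  0.6  -0.05  0.92 -0.    1.33]
(-0.04, 0, 0.012) [0.0426 0.0007 0.0026] [-0.  0. -0.]
(0.038, 0, 0.012) [0.1466 0.0006 0.0025] [-0.  0. -0.]
```

Emit:
apply_moves(targets=[[[0.015, 0.0007, 0.003], [0, 0, 0], -1], [[0.03, 0.0007, 0.003], [0, 0, 0], -1], [[0.04, 0.0007, 0.003], [0, 0, 0], -1], [[0.05, 0.0007, 0.003], [0, 0, 0], -1], [[0.06, 0.0007, 0.003], [0, 0, 0], -1], [[0.07, 0.0007, 0.003], [0, 0, 0], -1], [[0.08, 0.0007, 0.003], [0, 0, 0], -1], [[0.09, 0.0007, 0.003], [0, 0, 0], -1], [[0.1, 0.0007, 0.003], [0, 0, 0], -1], [[0.11, 0.0007, 0.003], [0, 0, 0], -1], [[0.12, 0.0007, 0.003], [0, 0, 0], -1], [[0.128, 0.0007, 0.003], [0, 0, 0], -1]])

```text
time: 3.9
ee_pos: [0.5688, 0.1031, 0.0115]
ee_rot: [0.61, 0.792, -0.0, -0.0]
ft_force: [-0.1, -2.8, 1.4]
grip_width: -0.004
grasp_force: 1.0
```

```bash
python3 -c "
from h import *
now();move([(.038,0,.011),(.041,0,.011)])
t=vision.grab_frame('top')[:,:,::-1][150:260,130:330];cv2.imwrite('pics/t2.png',cv2.resize(t,None,fx=4,fy=4,interpolation=cv2.INTER_CUBIC))"
```

```text
t 3.9 ch [ 0.025  -0.0002] z 0.0115 F ch [-2.63  0.82] 1.35 q [ 0.18  0.57 -0.1   0.9   0.    1.49]
(0.038, 0, 0.011) [ 0.0174 -0.0002  0.0007] [-0. -0.  0.]
(0.041, 0, 0.011) [ 0.0214 -0.0002  0.0007] [-0. -0.  0.]
```

View pics/t2.png

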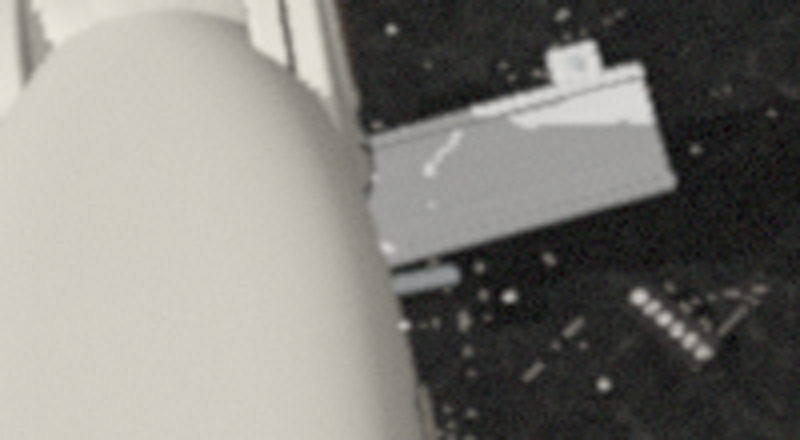

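The arm hides the row, but the gate is still open and unmoved. Pushing force is about 2.6 N, so I'll advance in small steps and watch it.

Emit:
apply_moves(targets=[[[0.005, 0, 0], [0, 0, 0], -1], [[0.01, 0, 0], [0, 0, 0], -1], [[0.014, 0, 0], [0, 0, 0], -1], [[0.014, 0, 0], [0, 0, 0], -1]])

```text
time: 4.45
ee_pos: [0.5661, 0.1132, 0.0114]
ee_rot: [0.61, 0.792, 0.0, -0.0]
ft_force: [0.4, 0.5, 0.3]
grip_width: 0.003
grasp_force: 0.0
```

```bash
python3 -c "
from h import *
now()"
```

```text
t 4.45 ch [ 0.0355 -0.    ] z 0.0114 F ch [ 0.37 -0.55] 0.32 q [ 0.2   0.57 -0.1   0.89  0.    1.51]
```

Emit:
apply_moves(targets=[[[0.0015, 0, 0], [0, 0, 0], -1], [[0.0025, 0, 0], [0, 0, 0], -1], [[0.0025, 0, 0], [0, 0, 0], -1]])

```text
time: 4.82
ee_pos: [0.5657, 0.1146, 0.0114]
ee_rot: [0.61, 0.792, -0.0, -0.0]
ft_force: [-0.0, -0.4, -0.5]
grip_width: 0.006
grasp_force: 0.2
```

```bash
python3 -c "
from h import *
now()"
```

```text
t 4.825 ch [ 0.0369 -0.0001] z 0.0114 F ch [-0.41  0.15] -0.51 q [ 0.2   0.57 -0.1   0.89  0.    1.51]
```

Emit:
apply_moves(targets=[[[0.0025, 0, 0], [0, 0, 0], -1], [[0.004, 0, 0], [0, 0, 0], -1], [[0.004, 0, 0], [0, 0, 0], -1]])

```text
time: 5.2
ee_pos: [0.5654, 0.1169, 0.0116]
ee_rot: [0.61, 0.792, -0.0, 0.001]
ft_force: [0.7, -2.9, -1.0]
grip_width: -0.002
grasp_force: 1.7
```

Emit:
apply_moves(targets=[[[0.0015, 0, 0], [0, 0, 0], -1], [[0.0025, 0, 0], [0, 0, 0], -1], [[0.0025, 0, 0], [0, 0, 0], -1]])

```text
time: 5.58
ee_pos: [0.5654, 0.117, 0.0117]
ee_rot: [0.611, 0.792, -0.001, 0.002]
ft_force: [2.6, -7.7, -1.1]
grip_width: 0.002
grasp_force: 4.1
```

```bash
python3 -c "
from h import *
now()
cv2.imwrite('pics/s2.png',cv2.resize(vision.grab_frame('side')[:,:,::-1][145:265,215:335],None,fx=5,fy=5,interpolation=cv2.INTER_CUBIC))"
```

```text
t 5.575 ch [ 0.0393 -0.0003] z 0.0117 F ch [-8.1  -0.52] -1.08 q [ 0.21  0.57 -0.1   0.89 -0.    1.52]
```

Stalled at 8 N against the stop. I'll back off, lift, and go round to the outside of the gate.

Emit:
apply_moves(targets=[[[-0.01, 0, 0], [0, 0, 0], -1], [[-0.04, 0, 0], [0, 0, 0], -1], [[-0.092, 0, 0], [0, 0, 0], -1], [[-0.092, 0, -0.07], [0, 0, 0], -1], [[-0.092, 0, -0.13], [0, 0, 0], -1], [[-0.092, -0.06, -0.13], [0, 0, 0], -1], [[-0.092, -0.107, -0.13], [0, 0, 0], -1], [[-0.092, -0.107, -0.13], [0, 0, 0], -1], [[-0.092, -0.107, -0.13], [0, 0, 0], -1]])

```text
time: 6.75
ee_pos: [0.5055, 0.0325, 0.1095]
ee_rot: [0.61, 0.792, 0.001, 0.0]
ft_force: [-0.9, -0.2, -0.3]
grip_width: 0.003
grasp_force: 0.0
```

```bash
python3 -c "
from h import *
now()
cv2.imwrite('pics/w2.png',vision.grab_frame('wrist')[:,:,::-1])"
```

```text
t 6.75 ch [-0.0271  0.0791] z 0.1095 F ch [0.04 0.92] -0.28 q [ 0.06  0.34 -0.19  1.04  0.    1.38]
```

View pics/w2.png

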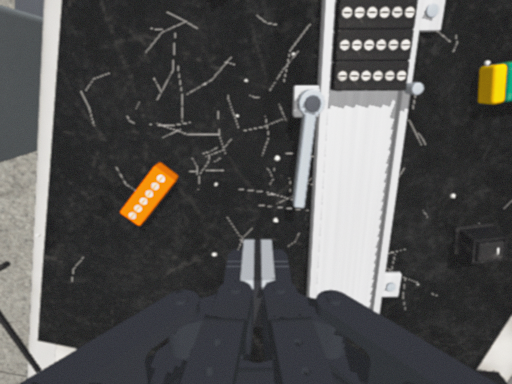

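The row is together, its rear edge level with the pin (417,89), and the gate is still open with its tip at (300,205). Now I'll work out the gate sweep.

```bash
python3 -c "
from h import *
print(wray((312,102),.03),wray((300,206),.029),wray((335,89),.021),wray((404,89),.021))
pts=[(-.01,.079,.06),(-.01,.079,.021),(-.01,.068,.021)]
for a in np.linspace(1.65,-.02,13):
    u=np.array([-np.sin(a),-np.cos(a)]);n=np.array([-np.cos(a),np.sin(a)])
    c=np.array([.041,.040])+.05*u+n*(.004+.0105*abs(np.cos(a))+.0145*abs(np.sin(a)))
    pts.append((*np.round(c,4),.021))
move(pts)"
```

```text
[0.0445 0.0413] [-0.0301  0.0459] [0.0527 0.0246] [ 0.0527 -0.0227]
(-0.01, 0.079, 0.06) [ 0.0228 -0.0005  0.0659] [ 0.001 -0.     0.   ]
(-0.01, 0.079, 0.021) [ 0.0228 -0.0006  0.1179] [ 0.001 -0.     0.   ]
(-0.01, 0.068, 0.021) [0.0228 0.0141 0.118 ] [ 0.001 -0.     0.   ]
(np.float64(-0.0073), np.float64(0.0632), 0.021) [0.0264 0.0205 0.118 ] [ 0.001 -0.     0.   ]
(np.float64(-0.0101), np.float64(0.0561), 0.021) [0.0227 0.0299 0.118 ] [ 0.001 -0.     0.   ]
(np.float64(-0.012), np.float64(0.05), 0.021) [0.0201 0.0381 0.118 ] [ 0.001 -0.     0.   ]
(np.float64(-0.0132), np.float64(0.0434), 0.021) [0.0185 0.0469 0.118 ] [ 0.001 -0.     0.   ]
(np.float64(-0.0134), np.float64(0.0363), 0.021) [0.0183 0.0563 0.118 ] [ 0.001 -0.     0.   ]
(np.float64(-0.0125), np.float64(0.029), 0.021) [0.0195 0.0661 0.1181] [ 0.001 -0.     0.   ]
(np.float64(-0.0103), np.float64(0.0215), 0.021) [0.0224 0.0761 0.1181] [ 0.001 -0.     0.   ]
(np.float64(-0.0069), np.float64(0.0143), 0.021) [0.0269 0.0857 0.1181] [ 0.001 -0.     0.   ]
(np.float64(-0.0021), np.float64(0.0075), 0.021) [0.0333 0.0947 0.1181] [ 0.001 -0.     0.   ]
(np.float64(0.0039), np.float64(0.0014), 0.021) [0.0413 0.1029 0.1181] [ 0.001 -0.     0.   ]
(np.float64(0.011), np.float64(-0.0038), 0.021) [0.0508 0.1098 0.1182] [ 0.001 -0.     0.   ]
(np.float64(0.019), np.float64(-0.0077), 0.021) [0.0615 0.115  0.1182] [ 0.001 -0.     0.   ]
(np.float64(0.0272), np.float64(-0.0103), 0.021) [0.0724 0.1185 0.1182] [ 0.001 -0.     0.   ]
```

Emit:
apply_moves(targets=[[[0.0228, 0, 0.06], [0, 0, 0], -1], [[0.0228, 0, 0.1], [0, 0, 0], -1], [[0.0228, 0, 0.1175], [0, 0, 0], -1], [[0.0228, 0, 0.1175], [0, 0, 0], -1], [[0.0228, 0.014, 0.1175], [0, 0, 0], -1], [[0.025, 0.0205, 0.1175], [0, 0, 0], -1], [[0.0227, 0.03, 0.1175], [0, 0, 0], -1], [[0.02, 0.038, 0.1175], [0, 0, 0], -1], [[0.0185, 0.047, 0.1175], [0, 0, 0], -1], [[0.0183, 0.056, 0.1175], [0, 0, 0], -1], [[0.0183, 0.056, 0.1175], [0, 0, 0], -1]])

```text
time: 8.18
ee_pos: [0.5426, 0.0561, 0.0209]
ee_rot: [0.61, 0.792, 0.0, 0.0]
ft_force: [-0.1, 0.9, 0.8]
grip_width: 0.001
grasp_force: 0.0
```

```bash
python3 -c "
from h import *
now()
cv2.imwrite('pics/w3.png',vision.grab_frame('wrist')[:,:,::-1])
move([(-.0125,.029,.021),(-.0103,.0215,.021),(-.0069,.0143,.021),(-.0021,.0075,.021),(.0039,.0014,.021),(.011,-.0038,.021),(.019,-.0077,.021),(.026,-.0103,.021),(.028,-.0103,.021)])"
```

```text
t 8.175 ch [-0.0138  0.0372] z 0.0209 F ch [ 0.86 -0.14] 0.76 q [ 0.1   0.51 -0.19  0.87 -0.    1.42]
(-0.0125, 0.029, 0.021) [ 0.0016  0.0115 -0.0002] [ 0.  0. -0.]
(-0.0103, 0.0215, 0.021) [ 0.0046  0.0215 -0.0002] [ 0.  0. -0.]
(-0.0069, 0.0143, 0.021) [ 0.0091  0.0311 -0.0002] [ 0.  0. -0.]
(-0.0021, 0.0075, 0.021) [ 0.0155  0.0402 -0.0002] [ 0.  0. -0.]
(0.0039, 0.0014, 0.021) [ 0.0235  0.0483 -0.0002] [ 0.  0. -0.]
(0.011, -0.0038, 0.021) [ 0.033   0.0552 -0.0002] [ 0.  0. -0.]
(0.019, -0.0077, 0.021) [ 0.0436  0.0604 -0.0002] [ 0.  0. -0.]
(0.026, -0.0103, 0.021) [ 0.053   0.0639 -0.0002] [ 0.  0. -0.]
(0.028, -0.0103, 0.021) [ 0.0556  0.0639 -0.0002] [ 0.  0. -0.]
```

View pics/w3.png

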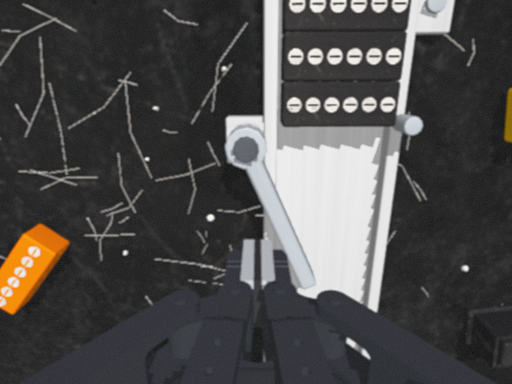

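The gate is swinging ahead of the fingers, from its hinge at (246,147) to its tip near (308,282), and the row is undisturbed. I'll finish the sweep.

Emit:
apply_moves(targets=[[[0.0016, 0.0115, 0], [0, 0, 0], -1], [[0.0046, 0.0215, 0], [0, 0, 0], -1], [[0.009, 0.031, 0], [0, 0, 0], -1], [[0.0155, 0.04, 0], [0, 0, 0], -1], [[0.0235, 0.048, 0], [0, 0, 0], -1], [[0.033, 0.055, 0], [0, 0, 0], -1], [[0.0436, 0.0604, 0], [0, 0, 0], -1], [[0.051, 0.064, 0], [0, 0, 0], -1], [[0.0535, 0.064, 0], [0, 0, 0], -1], [[0.0535, 0.064, 0], [0, 0, 0], -1]])

```text
time: 9.48
ee_pos: [0.578, 0.1074, 0.0211]
ee_rot: [0.61, 0.792, 0.0, 0.0]
ft_force: [-0.5, -0.2, -0.2]
grip_width: -0.002
grasp_force: 0.0
```

Emit:
apply_moves(targets=[[[0.002, 0, 0], [0, 0, 0], -1], [[0.003, 0, 0], [0, 0, 0], -1], [[0.003, 0, 0], [0, 0, 0], -1]])

```text
time: 9.85
ee_pos: [0.5777, 0.1079, 0.021]
ee_rot: [0.611, 0.792, -0.001, 0.001]
ft_force: [1.6, -4.3, 0.2]
grip_width: 0.002
grasp_force: 2.6
```

It stalled at 4.6 N, the hard limit. One more nudge, then back off, lift and look.

Emit:
apply_moves(targets=[[[0.002, 0, 0], [0, 0, 0], -1], [[0.002, 0, 0], [0, 0, 0], -1], [[-0.02, 0, 0], [0, 0, 0], -1], [[-0.06, 0, 0], [0, 0, 0], -1], [[-0.06, 0, -0.08], [0, 0, 0], -1], [[-0.06, 0, -0.15], [0, 0, 0], -1], [[-0.12, 0, -0.15], [0, 0, 0], -1], [[-0.12, 0, -0.15], [0, 0, 0], -1], [[-0.12, 0, -0.15], [0, 0, 0], -1], [[-0.12, 0, -0.15], [0, 0, 0], -1]])

```text
time: 11.1
ee_pos: [0.5997, 0.0229, 0.1327]
ee_rot: [0.61, 0.792, -0.0, -0.001]
ft_force: [0.5, 0.1, -1.0]
grip_width: -0.004
grasp_force: 0.0
```

```bash
python3 -c "
from h import *
now()
cv2.imwrite('pics/w4.png',vision.grab_frame('wrist')[:,:,::-1])"
```

```text
t 11.1 ch [-0.0604 -0.0095] z 0.1327 F ch [ 0.01 -0.5 ] -0.97 q [0.04 0.49 0.12 1.19 0.   1.35]
```

View pics/w4.png

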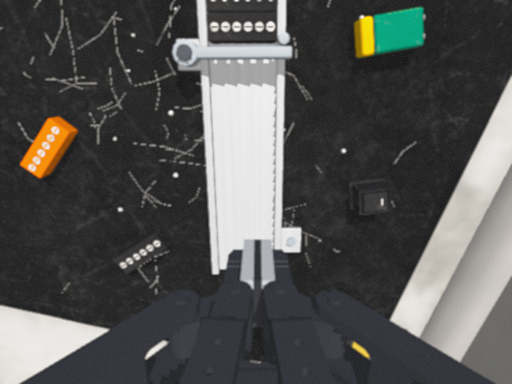

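The gate lies straight across the channel from hinge (185,52) to pin (284,40). The row is right behind it and the bystanders look undisturbed, so I'm handing in.

```bash
python3 -c "
from plant import bot
print(bot.close_job())"
```

```text
the job is handed in; nothing more can be done
None
```

The row was pushed home against the end stop (stalled at 8 N), then the gate was pushed shut against its pin behind it, with the bystanders left alone; the job was handed in at about 11 s, and no verdict was returned.

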